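Mesh the gear head's dog teeth and lock the knob

TASK

The gear head on the bench is out of gear. Ease its black bar knob down with light pressure while gently rocking it to either side until you feel the hidden teeth drop into mesh, stop turning at once and press it fully home without forcing the teeth; then swing the lock lever all the way to its stop over the knob's flange. Finish with everything released and leave the loose things on and around the machine as they are.

Things in the scene. Friction and masses are not known exactly. Their poses are not given: they have to be found in the camera images.
- gear_head: The fixed grey gear head: base plate 180 x 210 x 12 mm, box 150 (x) x 180 (y) mm, flat top 96 mm up, a black motor lying along +x (86 mm across, its end 185 mm from the origin). Origin at bench level, z up. On top an aluminium collar tube (84 mm outside, rim at 116 mm), centred at x 0, y -45 mm, surrounds the spindle; the lock lever is on its +y side.
- knob_axis (a point): Point on the spindle's upright axis at the height of the collar's rim (116 mm above the bench), fixed to the gear head.
- knob_grip (a point): Point on the spindle's axis in the black bar knob, moves with it: the bar is 56 mm long (its own x), 20 mm thick (its own y, grip across this), 30 mm tall; this point is 10 mm below its top and 20 mm above its underside. Fully raised it is 161 mm above the bench, fully home 148 mm. Under the bar: a stem 22 mm across, 14 mm long, then a steel flange 64 mm across, 8 mm thick, with six dog teeth beneath it.
- gear_shift (a joint): How far the spindle with its knob is pushed down, m: 0 raised, 0.007 where tooth tips meet tooth tips, 0.013 fully home on a hard stop. It slides stiffly (friction about 3.5 N, about 2 N of push down) and stays where it is left. It starts between 0 and 0.004.
- spindle (a joint): Turn of the spindle with its knob and teeth, rad, counter-clockwise from above, relative to the gear head; at 0 the bar lies along the gear head's x. Turns easily, within -2 to 2 (friction 0.03 N m). It need not end at any particular angle.
- crown_seat: Sprung seat inside the gear head, out of sight; carries the mating crown of six teeth. Tooth on tooth it gives way by at most 3 mm (4 N at first touch, 8.5 N at 3 mm), then is solid; when the teeth come into line it jumps up and the force on the knob falls to about nothing. Origin on the spindle axis, 100 mm above the bench; its pose says nothing of the turn of the teeth.
- crown_mid (a point): Middle of the hidden crown, 105 mm above the bench. Its six teeth (pitch 1.047 rad, 7 mm tall, at 20 to 32 mm radius) let the spindle's teeth in only within about +-0.08 rad of the right turn, which differs each time and which no reading tells. The crown is held and does not turn. Over 25 N damages the teeth, from pressing down or from turning on once in mesh.
- lock_lever (a joint): Swing of the steel lock lever, rad, clockwise from above: 0 wide open, 1.1 closed at its stop. Closed, its handle end points along the gear head's +y and its blade reaches 10 mm over the flange, 2.5 mm above it; if the knob is not home the flange blocks the blade. Open (0), the handle end is turned 1.1 rad counter-clockwise from there, towards the gear head's -x. Stays where it is left (friction 0.1 N m, under 2 N at the handle).
- lock_handle (a point): On the axis of the lever's upright round handle pin (14 mm across, from 121 to 165 mm above the bench), 13 mm below its top, 60 mm from the lever's pivot.
- lock_pivot (a point): Upright pivot axis of the lock lever, 60 mm from the spindle axis towards the gear head's +y; the point is 116 mm above the bench (the underside of the lever).
- socket: Bystander: steel socket 22 mm across, 24 mm tall, standing on the gear head's top. Origin under it.
- bearing: Bystander: steel bearing ring 42 mm across, 12 mm tall, on the bench near the machine. Origin under it.
- driver_long: Bystander: screwdriver 200 mm long lying beside the machine. Origin under its middle, x towards the tip.
- oil_bottle: Bystander: white bottle 48 mm across, 110 mm tall, beside the machine. Origin under it.
- wrench: Bystander: steel wrench 170 mm long lying on the bench. Origin under its middle.
- screw_jar: Bystander: clear jar 60 mm across, 70 mm tall. Origin under it.
- driver_short: Bystander: screwdriver 150 mm long lying on the bench. Origin under its middle.

How it is judged (in metres and radians):
On the way, in this order (a step that is already met when the one before it is completed fails the run):
1. the teeth are in mesh: the knob is pushed down more than 11.5 mm of its 13 mm (value of joint gear_shift above 0.0115 m), for 0.2 s.
2. the lock lever is swung over the flange, within 0.08 rad of its stop (value of joint gear_shift above 0.0115 m and value of joint lock_lever above 1.02 rad), for 0.2 s.
At the end, for the whole second after the job is handed in: The knob is home (more than 11.5 mm of its 13 mm down) with its teeth in mesh, the lock lever is closed within 0.08 rad of its stop, both are at rest and released (all of step 2 and velocity of joint each of lock_lever, spindle below 0.05 rad/s); the robot touches nothing.
It fails at once if the teeth are forced: a load over 25 N on the crown's teeth (contact force between crown_seat and anything else above 25 N).
It fails at once if a bystander is moved by more than 30 mm (distance of any of socket, bearing, driver_long, oil_bottle, wrench, screw_jar, driver_short from where it was at the start of the episode above 0.03 m).
It also fails if it takes over 64 s, if anything falls off the work surface, if the arm or the gripper's body presses on something with over 40 N, if the wrist force passes 120 N, or if a joint passes its speed limit or range.

ROBOT

A 7-joint arm with a two-finger parallel gripper is mounted at the origin on the work surface. World frame = base frame: x ahead of the robot, y to its left, z up, the work surface at z = 0. Lengths are in m, angles in degrees, forces in N, time in s.
With the tool pointing down it reaches from about 0.425 to 0.875 m from the base axis. Payload 4.7 kg.
Tool frame: the origin (TCP) lies at the very end of the fingers, on their centre line; the grasp point (between the pads) lies 19 mm behind it; z points along the fingers, y is the line along which they close (so a half turn about z gives the same grasp; the last joint's range is limited). The gripper opens to 87 mm and grips with 3 to 60 N. Pads are 19 mm wide; open, the fingers measure 117 mm over their backs; the gripper's body (75 mm by 190 mm) begins 51 mm behind the grasp point.
Start: joints at [-75.567, 18.392, -4.016, 83.108, 1.295, 78.541, -3.26], TCP at [0.153, 0.632, 0.223] pointing down, gripper open.
Joint ranges: [-163.93, 163.93], [-17.29, 119.83], [-79.2, 71.16], [3.27, 140.29], [-89.18, 269.18], [5.43, 117.66], [-154.24, 154.24]. Speed limits (degrees/s): [147.25, 147.25, 180, 180, 180, 180, 180].

INTERFACE

Orientations are given as [roll, pitch, yaw] about the fixed x, y, z axes, in that order (R = Rz(yaw) Ry(pitch) Rx(roll)).
In Python, from cell import telemetry, cams, env gives the robot as it stands.
- The arm moves only by the tool arm_command, never from a script. Its argument "series" is text: rows parted by semicolons, each of 5 numbers parted by spaces: the shift along the tool's x, y, z in mm, then the turn about the tool's z in rad, then the closure in counts, from 0 (fully open) to 255 (shut). A call has 1 to 20 rows; each row shifts and turns the commanded pose from where the row before left it, along the tool's axes as they then stand; what a row does not reach is not made up. A row lasts 1/12 s, in which the tool goes at most 41.7 mm and 7.16 degrees, less where a joint would pass 70% of its speed; a pose out of reach is approached as far as the arm can. A call is refused whole if a number of a shift passes 41.7 or a number of a turn 0.125, either way. A call with a gripper value outside its range is refused whole. The fingers move at their own pace and stop on an object; "squeeze" is the grip in N (left out, the last holds). Time passes only in rows, so rows that do not move let the fingers close. It gives the time, the measured TCP pose, the force, the opening and the grip force at its end, in the units of the state.
- telemetry.get_obs(): the state, without advancing time (a new reading comes with each control period).
- cams.read_camera(name): name is "side" or "top"; returns the picture (400x640x3 uint8, blue, green, red); there is no depth.
- cams.calibration(name): a dict with "K" (3x3 intrinsics, pixels), "origin" and "rotation" of the camera in the world. Camera axes: x right, y down, z forward; pixel columns grow to the right and rows downward; lengths in m; the calibration is good to about 2 mm. A picture is of the moment at which its call begins. calibration takes no time and is no camera call.
- env.sign_off(): hands the job in; it is judged then, once.
The state is a dict: "time_s": time; "qpos": joint angles; "joint_velocities": joint speeds; "effort": joint torques, N m; "tool_pos": TCP position; "tool_rot": TCP orientation; "force": force on the tool from outside, world axes, zero at the start; "wrist_torque": the same for the moment, N m; "grip_width": finger opening in m; "grasp_force": force on a finger pad.
Only numpy, scipy, OpenCV 4.12 (cv2) and the standard library are available. Lean on these libraries where they do the work, as an engineer would, in place of code of your own. Each camera call takes 0.05 s, during which the arm holds its last target. There are 200 camera calls.

## Working session

There is one attempt and no reset: what is moved stays moved. The work goes in short steps, Python scripts to look and compute and a tool call to move; the robot and the scene stay as the last step left them, time stands still between calls to the robot, and variables do not carry over. Pictures are saved under pics/ and viewed, at most 10 in all, crops included, and the job is handed in when it is done.

Besides the shell and the picture viewer there is one more tool, called after "Request:" as name(argument=value, ...) on one line, values as JSON. arm_command: Moves the arm, as the interface text tells. Its arguments: {"type":"object","properties":{"series":{"type":"string"},"squeeze":{"type":"number"}},"required":["series"]}

```bash
mkdir -p pics; ls; python3 - <<'E'
from cell import telemetry,cams
import cv2
o=telemetry.get_obs();print(o)
for n in("top","side"):
    cv2.imwrite(f"pics/{n}0.png",cams.read_camera(n));c=cams.calibration(n);print(n,c)
E
```

```text
pics
{'time_s': 0.0, 'qpos': array([-75.56656594,  18.43884175,  -4.01705107,  83.17621219,
         1.2952792 ,  78.54053182,  -3.26042373]), 'joint_velocities': array([ 0.11048854, -0.00131055,  0.04100969, -0.05213932,  0.10219686,
       -0.17007383,  0.08223092]), 'effort': array([-6.83257986e-05, -4.91284633e+01, -4.03804053e-01, -3.12530851e+01,
       -6.38413173e-02,  4.34856664e-02,  1.85232666e-04]), 'tool_pos': array([0.15302691, 0.63114973, 0.22145272]), 'tool_rot': array([-1.79889682e+02,  5.61372044e-03,  1.66377424e+02]), 'force': array([-0.2191947 , -0.86958   , -0.15591452]), 'wrist_torque': array([0.01974748, 0.01267004, 0.04223113]), 'grasp_force': 0.0, 'grip_width': 0.08716421314607788}
top {'K': array([[481.66782742,   0.        , 329.89396649],
       [  0.        , 481.66782742, 190.331029  ],
       [  0.        ,   0.        ,   1.        ]]), 'origin': array([0.29135179, 0.09901175, 1.49742309]), 'rotation': array([-170.48320304,    0.78070133,  -89.08354708])}
side {'K': array([[485.19524375,   0.        , 324.00948749],
       [  0.        , 485.19524375, 198.63090441],
       [  0.        ,   0.        ,   1.        ]]), 'origin': array([-0.15784657, -0.57850842,  0.81445658]), 'rotation': array([-124.87121767,   -0.39956612,  -45.02376542])}
```

View pics/top0.png

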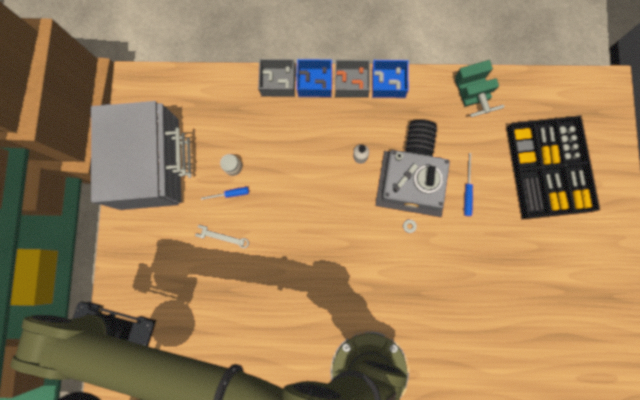

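View pics/side0.png

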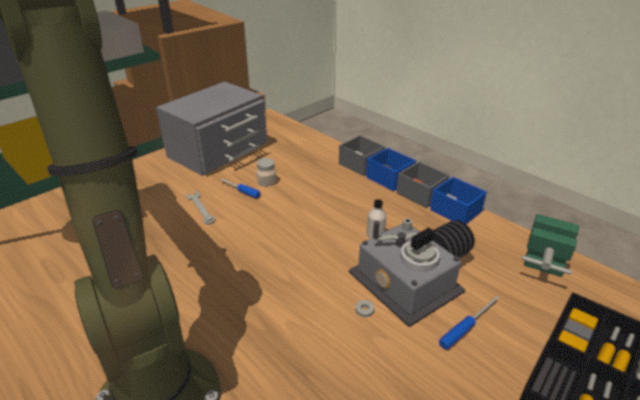

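```bash
cat > h.py <<'E'
import numpy as np,cv2
from cell import cams,telemetry
from scipy.spatial.transform import Rotation as R
def cal(n):
    c=cams.calibration(n); return c["K"],np.array(c["origin"]),R.from_euler("xyz",c["rotation"],degrees=True).as_matrix()
def ray(n,u,v,z):
    K,o,r=cal(n); d=r@np.linalg.solve(K,[u,v,1.]); return o+d*(z-o[2])/d[2]
def pix(n,p):
    K,o,r=cal(n); q=K@(r.T@(np.asarray(p)-o)); return q[:2]/q[2]
def shot(n,box,f,name):
    u0,v0,u1,v1=box; im=cams.read_camera(n)[v0:v1,u0:u1]
    im=cv2.resize(im,None,fx=f,fy=f,interpolation=cv2.INTER_CUBIC)
    cv2.imwrite(name,im); return im
E
python3 - <<'E'
import cv2,numpy as np
a=cv2.imread("pics/top0.png")[110:235,365:465];b=cv2.imread("pics/side0.png")[205:325,345:470]
r=lambda i,w:cv2.resize(i,(w,500),interpolation=cv2.INTER_CUBIC)
cv2.imwrite("pics/z0.png",np.hstack([cv2.resize(a,None,fx=4,fy=4,interpolation=2),cv2.resize(cv2.copyMakeBorder(b,0,5,0,0,0)[:, :100],None,fx=4,fy=4,interpolation=2)]))
E
```

```text
(no output)
```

View pics/z0.png

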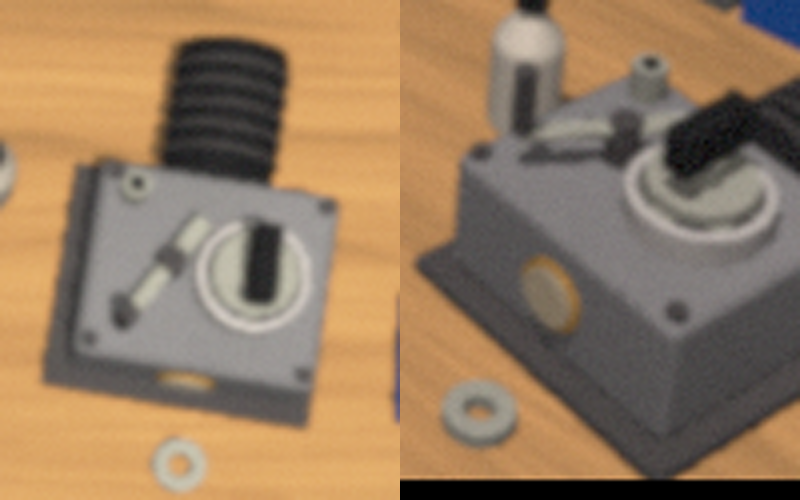

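```bash
python3 - <<'E'
from h import *
P=lambda x,y:(365+x/4-.4,110+y/4-.4)
for nm,x,y,z in[("collar",253,275,.116),("bar",263,264,.171),("bartop",264,226,.171),("barbot",261,302,.171),("piv",173,260,.13),("handle",122,312,.165-.02),("handleT",124,300,.165),("c1",97,160,.096),("c2",337,205,.096),("c3",75,350,.096),("c4",312,388,.096),("socket",138,184,.12),("mot1",230,45,.1)]:
    print(nm,ray("top",*P(x,y),z).round(4))
# colour masks
im=cv2.imread("pics/top0.png");g=im[110:235,365:465]
w=(g.min(2)>185).astype(np.uint8);n,l,s,c=cv2.connectedComponentsWithStats(w)
for i in range(1,n):
    if s[i,4]>20:
        pts=np.argwhere(l==i)[:,::-1].astype(np.float32);h=cv2.convexHull(pts);(cx,cy),ax,an=cv2.fitEllipse(h)
        print("white",s[i],cx+365,cy+110,ax,ray("top",cx+365,cy+110,.116).round(4))
k=(g.max(2)<50).astype(np.uint8);n,l,s,c=cv2.connectedComponentsWithStats(k)
for i in range(1,n):
    if s[i,4]>8: 
        (cx,cy),ax,an=cv2.minAreaRect(np.argwhere(l==i)[:,::-1].astype(np.float32));print("blk",s[i],cx+365,cy+110,ax,an,ray("top",cx+365,cy+110,.171).round(4))
E
```

```text
collar [ 0.5619 -0.1632  0.116 ]
bar [ 0.5591 -0.1598  0.171 ]
bartop [ 0.5863 -0.161   0.171 ]
barbot [ 0.532 -0.158  0.171]
piv [ 0.5694 -0.1031  0.13  ]
handle [ 0.5282 -0.0643  0.145 ]
handleT [ 0.5333 -0.0633  0.165 ]
c1 [ 0.6518 -0.0523  0.096 ]
c2 [ 0.6196 -0.2301  0.096 ]
c3 [ 0.508  -0.0356  0.096 ]
c4 [ 0.4823 -0.2085  0.096 ]
socket [ 0.6279 -0.0796  0.12  ]
mot1 [ 0.7409 -0.1521  0.1   ]
blk [46 11 24  5 42] 422.6388397216797 122.40337657928467 (23.086790084838867, 3.2052953243255615) 4.969740867614746 [ 0.7135 -0.1408  0.171 ]
blk [ 41  15  29  30 393] 420.41891860961914 138.9864845275879 (25.481842041015625, 26.797033309936523) 9.462322235107422 [ 0.6646 -0.1337  0.171 ]
blk [62 57  7 18 83] 429.90099334716797 175.49010467529297 (5.2736968994140625, 17.114639282226562) 5.710592269897461 [ 0.5594 -0.1586  0.171 ]
```

Request:
arm_command(series="0 0 -10 -0.09 105;0 0 -10 -0.095 105;-31 -21 0 0 105;-31 -21 0 0 105;-31 -21 0 0 105;-31 -21 0 0 105;-31 -21 0 0 105;-31 -21 0 0 105;-31 -21 0 0 105;-31 -21 0 0 105;-31 -21 0 0 105;-31 -21 0 0 105;-9 -36 0 0 105;-9 -36 0 0 105;-9 -36 0 0 105;-9 -36 0 0 105;-9 -36 0 0 105;-9 -36 0 0 105;-9 -36 0 0 105;-9 -36 0 0 105", squeeze=15)

```text
time_s: 1.77
tool_pos: [0.5081, 0.1124, 0.2423]
tool_rot: [180.0, -0.0, 177.0]
force: [1.3, -0.0, -0.7]
grip_width: 0.0513
grasp_force: 0.0
```

```bash
python3 - <<'E'
from h import *
print(telemetry.get_obs())
print(ray("side",345+300/4-.4,205+195/4-.4,.116))
im=cv2.imread("pics/side0.png");g=im[205:325,345:470]
w=(g.min(2)>165).astype(np.uint8);n,l,s,c=cv2.connectedComponentsWithStats(w)
for i in range(1,n):
    if s[i,4]>20:
        h=cv2.convexHull(np.argwhere(l==i)[:,::-1].astype(np.float32));(cx,cy),ax,an=cv2.fitEllipse(h);print(s[i],cx+345,cy+205,ax,ray("side",cx+345,cy+205,.116).round(4))
E
```

```text
{'time_s': 1.7667, 'qpos': array([-34.1101787 ,   1.6711097 ,  19.20704338, 100.36766572,
        -0.5768068 ,  78.07203278,  72.19109809]), 'joint_velocities': array([25.51048318, -3.62432733, 23.21989804,  3.807674  ,  0.57887517,
       -0.53344166, 48.0320762 ]), 'effort': array([-2.41707981e+00, -3.12879896e+01, -8.71836953e-01, -3.07858908e+01,
       -9.70099994e-03,  3.17218965e-01, -9.06912480e-01]), 'tool_pos': array([0.50807222, 0.11239783, 0.24231311]), 'tool_rot': array([ 1.79991366e+02, -2.09216873e-02,  1.76982419e+02]), 'force': array([ 1.3086508 , -0.04982685, -0.74969637]), 'wrist_torque': array([-0.02722001, -0.03809464,  0.07666137]), 'grasp_force': 0.0, 'grip_width': 0.05134639845289386}
[ 0.55580309 -0.16579985  0.116     ]
[26  6  9  8 54] 375.84467697143555 214.42028331756592 (7.247285842895508, 9.249126434326172) [ 0.5967 -0.008   0.116 ]
```

Request:
arm_command(series="-8 -34 0 0 105;-8 -34 0 0 105;-8 -34 0 0 105;-8 -34 0 0 105;-8 -34 0 0 105;-8 -34 0 0 105;-8 -34 0 0 105;-8 -36 0 0 105;0 0 10 0 105;0 0 15 0 105;0 0 15 0 105;0 0 10 0 105;0 0 5 0 105;0 0 0 0 105;0 0 0 0 105")

```text
time_s: 3.02
tool_pos: [0.5579, -0.1625, 0.1877]
tool_rot: [180.0, 0.0, 177.0]
force: [0.4, 0.4, 0.3]
grip_width: 0.0513
grasp_force: 0.0
```

```bash
python3 - <<'E'
from h import *
o=telemetry.get_obs();print(o['qpos'].round(1),o['tool_pos'],o['tool_rot'],o['force'])
a=shot("side",(345,150,470,275),4,"pics/a.png")
cv2.imwrite("pics/a.png",np.hstack([a[:, :400],cv2.resize(cams.read_camera("top")[110:235,365:465],None,fx=4,fy=4,interpolation=2)]))
t=o['tool_pos'];print(pix("side",t),pix("top",t))
E
```

```text
[-15.5  12.1  33.4  97.1  -7.   72.8 106.5] [ 0.55791002 -0.16248656  0.18774042] [1.79998245e+02 6.36364636e-03 1.76999033e+02] [0.4077177  0.35624699 0.26900182]
[422.99488092 226.22853558] [432.47936738 174.84233901]
```

View pics/a.png

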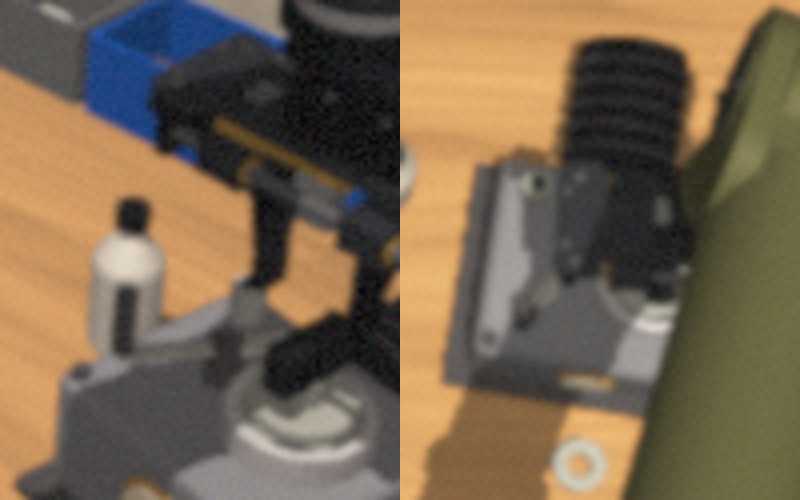

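Request:
arm_command(series="0 0 10 0 105;0 0 10 0 105;0 0 10 0 105;0 0 10 0 105;0 0 6 0 105;0 0 0 0 105;0 0 0 0 150;0 0 0 0 170;0 0 0 0 190;0 0 0 0 200;0 0 0 0 205;0 0 0 0 210;0 0 0 0 220", squeeze=8)

```text
time_s: 4.2
tool_pos: [0.5579, -0.1621, 0.1419]
tool_rot: [179.9, 0.0, 177.0]
force: [-0.6, 1.0, 2.4]
grip_width: 0.021
grasp_force: 8.0
```

```bash
python3 - <<'E'
from h import *
o=telemetry.get_obs();print(o)
E
```

```text
{'time_s': 4.2, 'qpos': array([-14.87218938,  14.36203832,  33.0628874 , 100.26412891,
        -8.45975722,  67.84588756, 107.57171369]), 'joint_velocities': array([ 0.00212403,  0.0375558 , -0.03176433, -0.01133789, -0.02092514,
        0.08353706, -0.00476793]), 'effort': array([ 7.16790631e-01, -3.64699352e+01,  5.06577551e+00, -2.88646424e+01,
        4.83226832e-01, -4.25752820e-01,  2.20822514e-02]), 'tool_pos': array([ 0.55793413, -0.16214645,  0.14189899]), 'tool_rot': array([1.79947579e+02, 1.18025124e-02, 1.76996940e+02]), 'force': array([-0.63644431,  0.96513053,  2.36294538]), 'wrist_torque': array([ 0.38588757,  0.16496981, -0.03305168]), 'grasp_force': 8.000015256693587, 'grip_width': 0.020994006169805447}
```

Request:
arm_command(series="0 0 0 0 225;0 0 0 0 225;0 0 1 0 225;0 0 1 0 225;0 0 1 0 225;0 0 0 0 225", squeeze=20)

```text
time_s: 4.7
tool_pos: [0.5579, -0.1622, 0.1382]
tool_rot: [180.0, -0.0, 177.0]
force: [-0.4, 3.1, 0.4]
grip_width: 0.0201
grasp_force: 20.0
```

Request:
arm_command(series="0 0 1 0 225;0 0 0 0 225;0 0 0 0 225")

```text
time_s: 4.95
tool_pos: [0.5579, -0.1622, 0.1376]
tool_rot: [180.0, 0.0, 177.0]
force: [-0.3, 3.9, 3.7]
grip_width: 0.0201
grasp_force: 20.0
```

Request:
arm_command(series="0 0 1 0 225;0 0 0 0 225;0 0 0 0 225")

```text
time_s: 5.2
tool_pos: [0.5579, -0.1622, 0.137]
tool_rot: [179.9, 0.0, 177.0]
force: [-2.0, 4.6, 5.6]
grip_width: 0.0201
grasp_force: 20.0
```

Request:
arm_command(series="0 1 0 0 225;0 0 1 0 225;0 0 0 0 225;0 0 0 0 225")

```text
time_s: 5.53
tool_pos: [0.5579, -0.1621, 0.1362]
tool_rot: [-180.0, 0.0, 177.0]
force: [-2.7, 3.8, 7.5]
grip_width: 0.0198
grasp_force: 20.0
```

Request:
arm_command(series="0 0 1 0 225;0 0 0 0 225;0 0 0 0 225")

```text
time_s: 5.78
tool_pos: [0.558, -0.1621, 0.1355]
tool_rot: [-180.0, 0.0, 177.0]
force: [-2.9, 3.4, 8.1]
grip_width: 0.02
grasp_force: 20.0
```

Request:
arm_command(series="0 0 0 0.03 225;0 0 0 0.03 225;0 0 0 0.02 225;0 0 0 0 225")

```text
time_s: 6.12
tool_pos: [0.5579, -0.1618, 0.1355]
tool_rot: [180.0, 0.0, 172.4]
force: [-3.1, 4.6, 8.1]
grip_width: 0.0198
grasp_force: 20.0
```

```bash
python3 -c "
from h import *
o=telemetry.get_obs();print(o['qpos'],o['wrist_torque'],o['force'])"
```

```text
[-15.36739771  14.76354891  33.63160949 100.71192736  -8.83664076
  67.1408876  103.18788277] [0.81841518 0.69677186 0.07304434] [-3.10145868  4.56300343  8.11874619]
```

Request:
arm_command(series="0 0 0 0.03 225;0 0 0 0.03 225;0 0 0 0.02 225;0 0 0 0 225")

```text
time_s: 6.45
tool_pos: [0.558, -0.1614, 0.1355]
tool_rot: [180.0, 0.0, 167.8]
force: [-3.8, 4.2, 7.9]
grip_width: 0.0195
grasp_force: 20.0
```

Request:
arm_command(series="0 0 0 0 225;0 0 0 0 225")

```text
time_s: 6.62
tool_pos: [0.558, -0.1615, 0.1355]
tool_rot: [180.0, 0.0, 167.8]
force: [-2.9, 4.5, 8.3]
grip_width: 0.0194
grasp_force: 20.0
```

Request:
arm_command(series="0 0 0 0.03 225;0 0 0 0.03 225;0 0 0 0.02 225;0 0 0 0 225")

```text
time_s: 6.95
tool_pos: [0.5581, -0.1612, 0.1355]
tool_rot: [179.9, 0.0, 163.2]
force: [-3.0, 4.3, 8.8]
grip_width: 0.0199
grasp_force: 20.0
```

Request:
arm_command(series="0 0 0 0 225")

```text
time_s: 7.03
tool_pos: [0.5581, -0.1611, 0.1355]
tool_rot: [179.9, 0.0, 163.2]
force: [-3.0, 4.6, 9.8]
grip_width: 0.0201
grasp_force: 20.0
```

Request:
arm_command(series="0.5 1 0 0.03 225;0 0 0 0.03 225;0 0 0 0.02 225;0 0 0 0 225;0 0 0 0 225")

```text
time_s: 7.45
tool_pos: [0.5581, -0.1607, 0.1355]
tool_rot: [180.0, 0.1, 158.6]
force: [-1.4, 3.1, 7.2]
grip_width: 0.02
grasp_force: 20.0
```

Request:
arm_command(series="0 0 0 0.03 225;0 0 0 0.03 225;0 0 0 0.02 225;0 0 0 0 225;0 0 0 0 225")

```text
time_s: 7.87
tool_pos: [0.5583, -0.1604, 0.1355]
tool_rot: [179.9, 0.1, 154.0]
force: [-1.4, 4.5, 7.1]
grip_width: 0.0199
grasp_force: 20.0
```

Request:
arm_command(series="0 0 1 0 225;0 0 0 0 225;0 0 0 0 225")

```text
time_s: 8.12
tool_pos: [0.5583, -0.1604, 0.1346]
tool_rot: [179.9, 0.1, 154.0]
force: [-2.4, 4.3, 7.8]
grip_width: 0.0199
grasp_force: 20.0
```

Request:
arm_command(series="0 0 0 0.03 225;0 0 0 0.03 225;0 0 0 0.02 225;0 0 0 0 225;0 0 0 0 225")

```text
time_s: 8.53
tool_pos: [0.5583, -0.1601, 0.1335]
tool_rot: [179.9, 0.1, 149.5]
force: [1.4, 3.8, 2.2]
grip_width: 0.0202
grasp_force: 20.0
```

Request:
arm_command(series="0 0 1 0 225;0 0 1 0 225;0 0 0 0 225;0 0 0 0 225")

```text
time_s: 8.87
tool_pos: [0.5583, -0.1601, 0.1317]
tool_rot: [179.9, 0.0, 149.5]
force: [2.0, 4.7, 4.1]
grip_width: 0.0196
grasp_force: 20.0
```

Request:
arm_command(series="0 0 1 0 225;0 0 0 0 225;0 0 0 0 225")

```text
time_s: 9.12
tool_pos: [0.5584, -0.1602, 0.1316]
tool_rot: [179.9, 0.0, 149.5]
force: [-0.6, 5.3, 8.9]
grip_width: 0.0197
grasp_force: 20.0
```

Request:
arm_command(series="0 0 0.5 0 225;0 0 0 0 225;0 0 0 0 225;0 0 0 0 225")

```text
time_s: 9.45
tool_pos: [0.5585, -0.1602, 0.1316]
tool_rot: [179.9, 0.1, 149.5]
force: [-1.3, 6.2, 10.7]
grip_width: 0.0198
grasp_force: 20.0
```

```bash
python3 -c "
from h import *
o=telemetry.get_obs();print(o['tool_pos'],o['wrist_torque'],o['force'])
a=shot('side',(345,150,495,275),4,'pics/b.png')"
```

```text
[ 0.55846346 -0.16022588  0.13159658] [ 1.45241725  0.20211279 -0.01747891] [-1.2509863   6.2031113  10.65050277]
```

View pics/b.png

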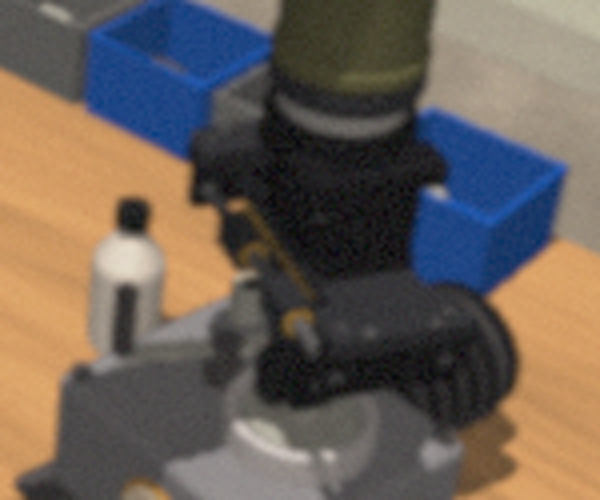

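Request:
arm_command(series="0 0 -1 0 225;0 0 -0.5 0 225;0 0 0 0 170;0 0 0 0 150;0 0 0 0 150;0 0 0 0 150")

```text
time_s: 10.0
tool_pos: [0.5567, -0.1622, 0.131]
tool_rot: [-179.9, -0.0, 149.4]
force: [-0.5, -0.2, -0.7]
grip_width: 0.0338
grasp_force: 0.0
```

Request:
arm_command(series="0 0 -5 0 150;0 0 -15 0 150;0 0 -20 0 150;0 0 -20 0 150;0 0 -10 0 150;0 0 0 0 150")

```text
time_s: 10.5
tool_pos: [0.559, -0.1616, 0.2042]
tool_rot: [179.9, 0.3, 149.4]
force: [-0.4, -0.2, -0.1]
grip_width: 0.0358
grasp_force: 0.0
```

```bash
python3 -c "
from h import *
print(telemetry.get_obs()['qpos'])
a=shot('side',(345,150,445,275),4,'pics/c.png')
b=shot('top',(365,110,465,235),4,'pics/c2.png')
cv2.imwrite('pics/c.png',np.hstack([a,b]))"
```

```text
[-19.12277203  11.74685177  37.52016111  96.11743128  -7.43218743
  74.37651289  79.23902124]
```

View pics/c.png

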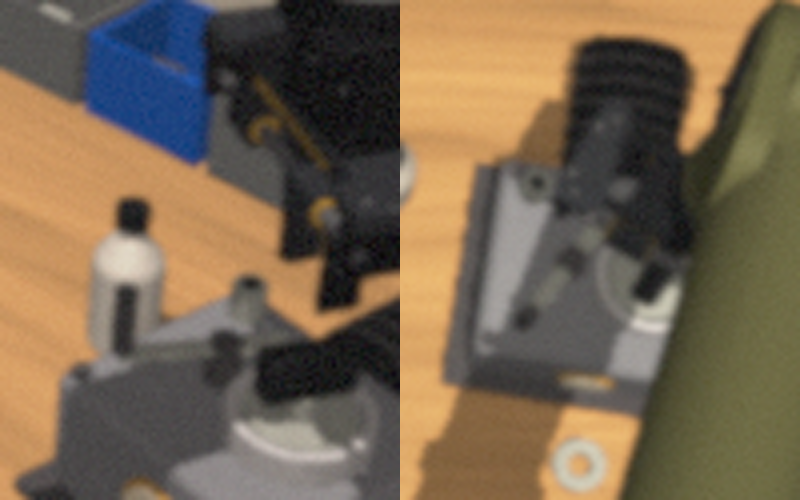

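```bash
python3 - <<'E'
from h import *
for v,z in((288,.165),(352,.121)): print(ray("side",345+125/4-.4,150+v/4-.4,z).round(4))
# dark pin mask, side before & top before
g=cv2.imread("pics/side0.png")[215:250,365:390];print(g.max(2)[:, :].tolist().__len__())
k=(g.max(2)<75).astype(np.uint8);n,l,s,c=cv2.connectedComponentsWithStats(k)
for i in range(1,n):
    if s[i,4]>8:print("side",s[i]+[365,215,0,0,0],c[i]+[365,215])
g=cv2.imread("pics/top0.png")[180:195,388:404];k=(g.max(2)<85).astype(np.uint8);n,l,s,c=cv2.connectedComponentsWithStats(k)
for i in range(1,n):
    if s[i,4]>4:
        q=c[i]+[388,180];print("top",s[i]+[388,180,0,0,0],q,ray("top",*q,.15).round(4))
for p in([.531,-.065,.165],[.531,-.065,.121]):print(pix("side",p),pix("top",p))
E
```

```text
[ 0.5235 -0.065   0.165 ]
[ 0.5244 -0.0681  0.121 ]
35
side [374 223   5  16  66] [375.81818182 230.31818182]
side [376 242  14   3  23] [381.60869565 243.47826087]
top [394 187   3   5  10] [394.8 189.1] [ 0.523  -0.0628  0.15  ]
[378.04650397 220.14642215] [396.20008636 185.39894167]
[376.66854617 235.65404471] [394.34373236 188.06534944]
```

Request:
arm_command(series="0 0 0 0.09 120;0 0 0 0.09 120;22 12 0 0 120;22 13 0 0 120;23 13 0 0 120;23 13 0 0 120;0 0 0 0 120;0 0 0 0 120")

```text
time_s: 11.27
tool_pos: [0.5219, -0.0614, 0.2001]
tool_rot: [-179.9, -0.1, 139.4]
force: [-0.1, -0.5, 0.2]
grip_width: 0.0462
grasp_force: 0.0
```

```bash
python3 -c "
from h import *
o=telemetry.get_obs();print(o['tool_pos'],o['tool_rot'],ray('top',361,153,.1))
a=shot('side',(345,150,445,275),4,'pics/d.png')
b=shot('top',(365,110,465,235),4,'pics/d2.png')
cv2.imwrite('pics/d.png',np.hstack([a,b]))"
```

```text
[ 0.52190265 -0.06136093  0.20013422] [-1.79930238e+02 -1.12142329e-01  1.39377485e+02] [0.63928803 0.03096752 0.1       ]
```

View pics/d.png

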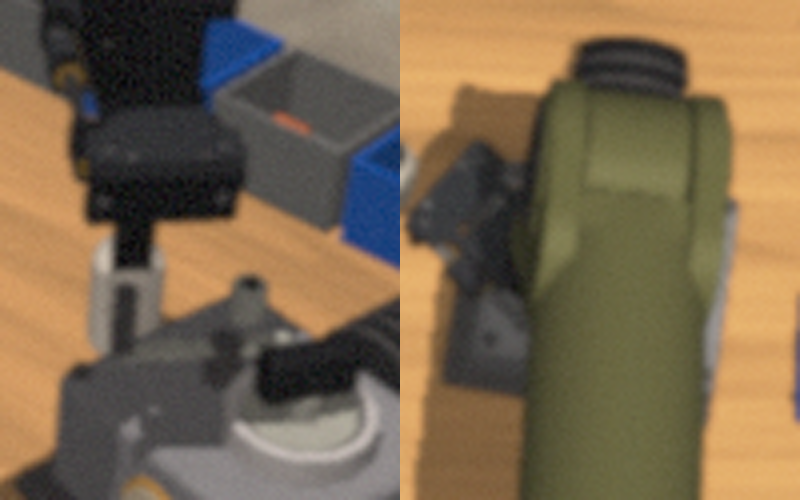

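Request:
arm_command(series="0 0 10 0 120;0 0 10 0 120;0 0 10 0 120;0 0 10 0 120;0 0 10 0 120;0 0 10 0 120;0 0 0 0 120;0 0 0 0 120")

```text
time_s: 12.03
tool_pos: [0.5224, -0.0632, 0.1407]
tool_rot: [-179.9, -0.1, 139.2]
force: [-0.8, -0.3, 0.6]
grip_width: 0.0461
grasp_force: 0.0
```

Request:
arm_command(series="0 0 0 0 160;0 0 0 0 190;0 0 0 0 200;0 0 0 0 210;0 0 0 0 225;0 0 0 0 225;0 0 0 0 225", squeeze=6)

```text
time_s: 12.62
tool_pos: [0.5229, -0.0633, 0.1417]
tool_rot: [180.0, 0.0, 139.2]
force: [-1.0, 0.1, 1.0]
grip_width: 0.0137
grasp_force: 6.0
```

Request:
arm_command(series="-0.08 3 0 0.05 225;-0.08 3 0 0.05 225;-0.08 3 0 0.05 225;-0.08 3 0 0.05 225;-0.08 3 0 0.05 225;-0.08 3 0 0.05 225;-0.08 3 0 0.05 225;-0.08 3 0 0.05 225;0 0 0 0 225")

```text
time_s: 13.37
tool_pos: [0.5419, -0.0476, 0.1417]
tool_rot: [180.0, -0.1, 116.2]
force: [-1.2, 2.0, 2.1]
grip_width: 0.0132
grasp_force: 6.0
```

Request:
arm_command(series="-0.08 3 0 0.05 225;-0.08 3 0 0.05 225;-0.08 3 0 0.05 225;-0.08 3 0 0.05 225;-0.08 3 0 0.05 225;-0.08 3 0 0.05 225;-0.08 3 0 0.05 225;0 0 0 0 225")

```text
time_s: 14.03
tool_pos: [0.5622, -0.0409, 0.1418]
tool_rot: [180.0, -0.1, 96.3]
force: [-0.9, 3.7, 3.2]
grip_width: 0.0135
grasp_force: 6.0
```

Request:
arm_command(series="-0.08 3 0 0.05 225;-0.08 3 0 0.05 225;-0.08 3 0 0.05 225;-0.08 3 0 0.05 225;0 0 0 0 225;0 0 0 0 225")

```text
time_s: 14.53
tool_pos: [0.5744, -0.0402, 0.1418]
tool_rot: [180.0, -0.2, 85.0]
force: [-0.9, 5.3, 3.2]
grip_width: 0.0135
grasp_force: 6.0
```

Request:
arm_command(series="-0.05 2 0 0.03 225;-0.05 2 0 0.03 225;0 0 0 0 225;0 0 0 0 225")

```text
time_s: 14.87
tool_pos: [0.5782, -0.0405, 0.1418]
tool_rot: [180.0, -0.2, 81.5]
force: [-0.5, 6.8, 2.2]
grip_width: 0.0136
grasp_force: 6.0
```

Request:
arm_command(series="0.5 2 0 0 225;0.5 2 0 0 225;0 0 0 0 225;0 0 0 0 225")

```text
time_s: 15.2
tool_pos: [0.582, -0.0413, 0.1417]
tool_rot: [-180.0, -0.1, 81.4]
force: [-1.5, 5.9, 3.1]
grip_width: 0.0133
grasp_force: 6.0
```

Request:
arm_command(series="0.3 1 0 0 225;0 1 0 0 225;0 0 0 0 225;0 0 0 0 225")

```text
time_s: 15.53
tool_pos: [0.5822, -0.0413, 0.1415]
tool_rot: [-179.7, -0.1, 81.4]
force: [-7.6, 5.4, 7.1]
grip_width: 0.0136
grasp_force: 6.0
```

Request:
arm_command(series="0 -1 0 0 225;0 -0.5 0 0 200;0 0 0 0 150;0 0 0 0 120;0 0 0 0 120;0 0 0 0 120")

```text
time_s: 16.03
tool_pos: [0.5826, -0.0434, 0.1415]
tool_rot: [180.0, 0.0, 81.3]
force: [-0.3, 0.6, 0.7]
grip_width: 0.0377
grasp_force: 0.0
```

Request:
arm_command(series="0 0 -10 0 120;0 0 -20 0 120;0 0 -20 0 120;0 0 -20 0 120;0 0 -20 0 120;0 0 -30 0 120;40 0 0 0 120;40 0 0 0 120;40 0 0 0 120;40 0 0 0 120;40 0 0 0 120;0 0 0 0 120;0 0 0 0 120")

```text
time_s: 17.12
tool_pos: [0.6125, 0.1589, 0.2614]
tool_rot: [-180.0, 0.0, 81.7]
force: [0.7, -0.7, 0.5]
grip_width: 0.0465
grasp_force: 0.0
```

```bash
python3 -c "
from h import *
o=telemetry.get_obs();print(o['tool_pos'],o['force'])
a=shot('side',(345,150,445,275),4,'pics/e.png')
b=shot('top',(365,110,465,235),4,'pics/e2.png')
cv2.imwrite('pics/e.png',np.hstack([a,b]))"
```

```text
[0.61246037 0.15892189 0.26142848] [ 0.6904106  -0.72824413  0.48845039]
```

View pics/e.png

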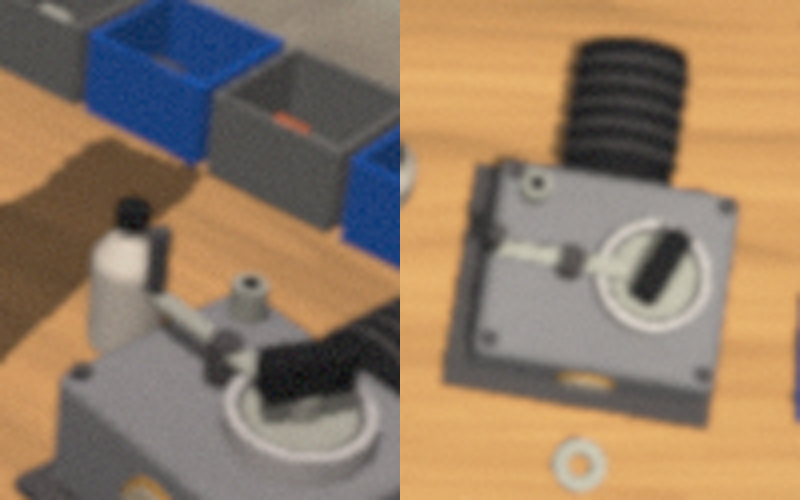

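The top view shows the lever running from its handle (485,235) through the pivot (570,260) to the blade over the flange (630,270). The lever is closed in line with the gear head's +y, the knob is home, and the loose things are undisturbed.

```bash
python3 -c "
from cell import env
print(env.sign_off())"
```

```text
the job is handed in; nothing more can be done
None
```

The job is handed in, with no verdict returned: the knob is meshed and down on its hard stop, the lock lever is closed at its stop over the flange, the gripper is clear of everything, and no loose item near the machine looks moved.

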